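# Screw down the light box's clamp bar

### The arm

A 6-joint arm with a two-finger parallel gripper is mounted at the origin on the work surface. World frame = base frame: x ahead of the robot, y to its left, z up, the work surface at z = 0. Lengths are in m, angles in rad, forces in N, time in s.
With the tool pointing down it reaches from about 0.3 to 0.775 m from the base axis. Payload 14.6 kg.
Tool frame: the origin (TCP) lies midway between the tips of the shut fingers; the grasp point (between the pads) lies 19 mm behind it (ctrl.pinch_z is the z of the grasp point in the tool frame, in m); z points along the fingers, y is the line along which they close (so a half turn about z gives the same grasp; the last joint's range is limited). The gripper opens to 94 mm and grips with 3 to 60 N. Pads are 16 mm wide; open, the fingers measure 119 mm over their backs; the gripper's body (75 mm by 177 mm) begins 78 mm behind the grasp point.
Start: joints at [-1.243, 0.3, 1.521, -0, 1.321, -0.067], TCP at [0.212, -0.508, 0.205] pointing down, gripper open.
Joint ranges: [-3.03, 3.03], [-0.79, 2.21], [0.23, 2.52], [-1.04, 4.18], [0, 3.07], [-2.55, 2.55]. Speed limits (rad/s): [2.22, 2.22, 2.57, 3.14, 3.14, 3.14].

### API

Orientations are given as [roll, pitch, yaw] about the fixed x, y, z axes, in that order (R = Rz(yaw) Ry(pitch) Rx(roll)).
In Python, from station import ctrl, camera, ticket gives the robot as it stands. The module is installed in compiled form; this text tells all that it offers.
- The arm moves only by the shell command python3 -m inch 'ROWS' [FORCE]. ROWS is text: rows parted by semicolons, each of 7 numbers parted by spaces: the opening, from -1 (shut) to 1 (fully open), then the shift along the tool's x, y, z in units of 0.03 m (1.0 is 0.03 m), then the turn, a rotation vector about the tool's x, y, z in units of 10 degrees (1.0 is 10 degrees). In form: grip dx dy dz rx ry rz; .... A call has 1 to 10 rows; each row shifts and turns the commanded pose from where the row before left it, along the tool's axes as they then stand; what a row does not reach is not made up. A row lasts 1/8 s, in which the tool goes at most 62.5 mm and 10.7 degrees, less where a joint would pass 70% of its speed; a pose out of reach is approached as far as the arm can. A call with a number of a shift or a turn outside -1 to 1 is refused whole. A call with a gripper value outside its range is refused whole. The fingers move at their own pace and stop on an object; FORCE is the grip in N (left out, the last holds). Time passes only in rows, so rows that do not move let the fingers close. It gives the time, the measured TCP pose, the force, the opening and the grip force at its end, in the units of the state.
- ctrl.get_obs(): the state, without advancing time (a new reading comes with each control period).
- camera(name): name is "scene" or "top" or "wrist"; returns a dict with "img" (400x640x3 uint8, blue, green, red), "range_z" (400x640 float32, m along the optical axis (not along the pixel's ray), 0 where there is no reading), "intrinsics" (3x3 intrinsics, pixels), "view" (4x4, takes a point from world to camera coordinates). Camera axes: x right, y down, z forward; pixel columns grow to the right and rows downward; lengths in m; the calibration is good to about 2 mm. A picture is of the moment at which its call begins.
- ticket.hand_in(): hands the job in; it is judged then, once.
The state is a dict: "time_s": time; "qpos": joint angles; "joint_vel": joint speeds; "tau": joint torques, N m; "ee_pos": TCP position; "eef_rot": TCP orientation; "force": force on the tool from outside, world axes, zero at the start; "moment": the same for the moment, N m; "grip_width": finger opening in m; "grip_force": force on a finger pad.
Only numpy, scipy, OpenCV 4.12 (cv2) and the standard library are available. Lean on these libraries where they do the work, as an engineer would, in place of code of your own. Each camera call takes 0.05 s, during which the arm holds its last target. There are 200 camera calls.

### The job

Slides have just been laid in the sloping light box: screw its clamp bar down by turning the three captive bolt knobs clockwise, each fully home to its end stop. Finish the longest knob first, then the middle-sized one, then the shortest, and leave the two slide boxes and the dish beside it where they are.

Things in the scene. Friction and masses are not known exactly. Their poses are not given: they have to be found in the camera images.
- lightbox: Fixed sloping light box 240 x 320 mm, origin under its foot on the table, z up, y along its width. Its face slopes 28 degrees, low edge towards the robot: outward normal (-0.47, 0, 0.88) in its frame. Three bolt knobs stand square on the face on an aluminium bar, their feet at x = -37, y = -100, 0, 100, z = 90 mm; which size is where varies. Low cap screws between them (12 mm wide) are fixed.
- large_grip (a point): Middle of the large knob's grip, a black bar 62 mm long (x), 13 wide (y; pinch along y) and 22 tall (z, the bolt axis, out of the sloping face) on a 9 mm shank. It stands 34 mm off the face when unscrewed and sinks 1 mm per rad. The seat under it rises 9 mm off the face. At joint 0 the bar points up the slope.
- large (a joint): Turn of the large knob, rad, growing clockwise seen from out in front of the face; starts between 0 (unscrewed) and 0.5. Its hard end stop (home) lies somewhere from 2.0 to 2.8, differs from bolt to bolt and is not marked: feel for it. Before it there is a steady drag of 0.1 N m; it stays where it is left.
- medium_grip (a point): Middle of the medium knob's grip, a black bar 48 mm long (x), 13 wide (y; pinch along y) and 22 tall (z, the bolt axis, out of the sloping face) on a 9 mm shank. It stands 34 mm off the face when unscrewed and sinks 1 mm per rad. The seat under it rises 9 mm off the face. At joint 0 the bar points up the slope.
- medium (a joint): Turn of the medium knob, rad, growing clockwise seen from out in front of the face; starts between 0 (unscrewed) and 0.5. Its hard end stop (home) lies somewhere from 2.0 to 2.8, differs from bolt to bolt and is not marked: feel for it. Before it there is a steady drag of 0.1 N m; it stays where it is left.
- small_grip (a point): Middle of the small knob's grip, a black bar 34 mm long (x), 13 wide (y; pinch along y) and 22 tall (z, the bolt axis, out of the sloping face) on a 9 mm shank. It stands 34 mm off the face when unscrewed and sinks 1 mm per rad. The seat under it rises 9 mm off the face. At joint 0 the bar points up the slope.
- small (a joint): Turn of the small knob, rad, growing clockwise seen from out in front of the face; starts between 0 (unscrewed) and 0.5. Its hard end stop (home) lies somewhere from 2.0 to 2.8, differs from bolt to bolt and is not marked: feel for it. Before it there is a steady drag of 0.1 N m; it stays where it is left.
- slide_box_a: Closed white box for slides, 85 x 100 x 34 mm, loose on the table near the light box; origin under its centre. A bystander.
- slide_box_b: A second box of the same kind. A bystander.
- dish: Clear shallow dish, 90 mm across, 16 mm high, loose; origin under its centre. A bystander.

How it is judged:
By the outcome, as a careful person would: the job done as asked, in the order asked, and still so for the second after the job is handed in, with the robot touching nothing.
It also fails if it takes over 72 s, if anything falls off the work surface, if the arm or the gripper's body presses on something with over 40 N, if the wrist force passes 120 N, or if a joint passes its speed limit or range.

## Working session

There is one attempt and no reset: what is moved stays moved. The work goes in short steps, Python scripts to look and compute and a shell command to move; the robot and the scene stay as the last step left them, time stands still between calls to the robot, and variables do not carry over. Pictures are saved under pics/ and viewed, at most 10 in all, crops included, and the job is handed in when it is done.

```bash
mkdir -p pics
python3 - <<'E'
from station import ctrl, camera
import cv2,numpy as np
o=ctrl.get_obs();print({k:np.round(v,3) for k,v in o.items()},ctrl.pinch_z)
for n in("scene","top"):
    c=camera(n);cv2.imwrite(f"pics/{n}0.png",c["img"]);np.savez(f"{n}0.npz",**c)
E
```

```text
{'time_s': np.float64(0.0), 'qpos': array([-1.243,  0.3  ,  1.522, -0.   ,  1.321, -0.067]), 'joint_vel': array([-0.001,  0.   ,  0.001,  0.002,  0.001,  0.   ]), 'tau': array([-1.0000e-03, -5.3181e+01, -3.5273e+01,  7.1000e-02,  2.4000e-02,
       -0.0000e+00]), 'ee_pos': array([ 0.211, -0.507,  0.205]), 'eef_rot': array([-3.14 , -0.   ,  0.395]), 'force': array([0.461, 0.074, 0.329]), 'moment': array([0.021, 0.018, 0.021]), 'grip_force': np.float64(0.0), 'grip_width': np.float64(0.094)} -0.0188
```

View pics/top0.png

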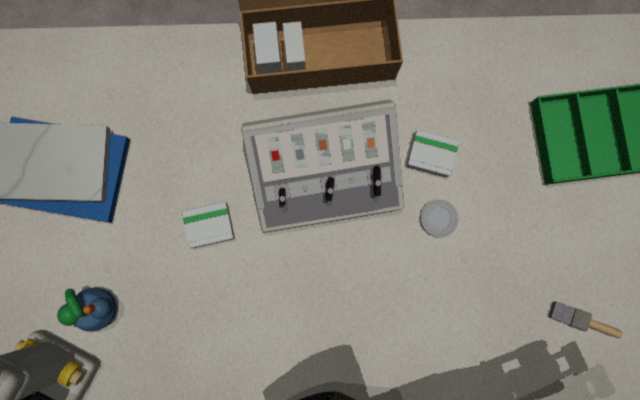

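View pics/scene0.png

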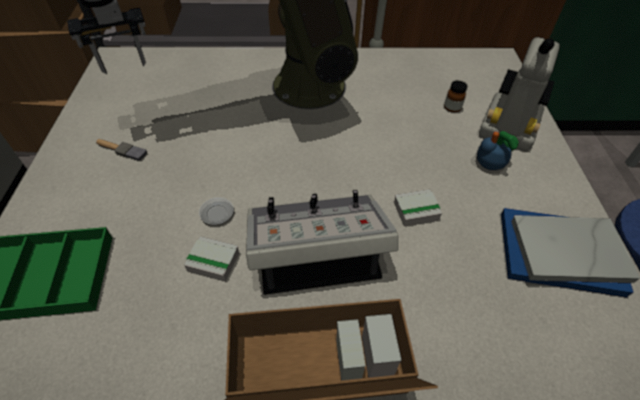

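The top view shows the light box at about (325,165), with the small knob at (282,197), the medium at (330,188) and the large at (377,180). The boxes are at (208,225) and (434,153), and the dish is at (439,218). Next I'll measure the face plane and the knobs from depth.

Run:
```python
import numpy as np,cv2
c=np.load("top0.npz");d=c["range_z"];K=c["intrinsics"];V=c["view"];I=np.linalg.inv(V)
print("cam",I[:3,3].round(3),K[0,0])
v,u=np.mgrid[:400,:640]
P=np.stack([(u-K[0,2])*d/K[0,0],(v-K[1,2])*d/K[1,1],d],-1)@I[:3,:3].T+I[:3,3]
roi=np.zeros((400,640),np.uint8);cv2.fillConvexPoly(roi,np.array([[258,180],[385,155],[392,205],[268,220]]),1)
S=P[(roi>0)&(d>0)]
m=np.ones(len(S),bool)
for _ in range(15):
    A=np.c_[S[m][:,:2],np.ones(m.sum())];a=np.linalg.lstsq(A,S[m][:,2],rcond=None)[0]
    r=S[:,2]-np.c_[S[:,:2],np.ones(len(S))]@a;m=abs(r)<max(.003,.7*abs(r[m]).max())
n=np.array([-a[0],-a[1],1]);n/=np.linalg.norm(n);print("plane",a,"n",n.round(4),"tilt",np.degrees(np.arccos(n[2])),"yaw",np.degrees(np.arctan2(-n[1],-n[0])),m.sum())
H=(P[...,2]-P[...,:2]@a[:2]-a[2])*n[2]
k=((H>.02)&(roi>0)&(d>0)).astype(np.uint8)
N,L,st,ce=cv2.connectedComponentsWithStats(k)
yaw=np.arctan2(-n[1],-n[0]);Y=np.array([-np.sin(yaw),np.cos(yaw),0]);U=np.cross(Y,n)
for i in range(1,N):
    if st[i,4]<8: continue
    q=P[L==i];h=H[L==i];t=h>np.percentile(h,90)-.008
    e=np.c_[q@U,q@Y][t];w,x=np.linalg.eigh(np.cov(e.T));
    print(ce[i].round(1),st[i,4],"c",q[t].mean(0).round(4),"h",h.max().round(4),"len",(np.ptp(e@x,axis=0)).round(3),"ang from up-slope (to +Y)",np.degrees(np.arctan2(x[1,1],x[0,1])).round(1))
# foot outline of box
for n_,z in(("hi",.04),):
    k=((P[...,2]>.05)&(d>0)&(u>235)&(u<410)&(v>95)&(v<235)).astype(np.uint8)
    ct=max(cv2.findContours(k,0,2)[0],key=cv2.contourArea);r=cv2.minAreaRect(ct);print(r)
    for b in cv2.boxPoints(r):print(b.round(1))
np.set_printoptions(suppress=True)
for q in [(434,153),(208,225),(439,218)]:print(q,P[q[1],q[0]].round(3))
z=cv2.resize(c["img"][140:240,240:420],None,fx=4,fy=4,interpolation=2);cv2.imwrite("pics/z.png",z)
```

```text
cam [0.473 0.045 1.178] 513.9338348975778
plane [ 0.54796701  0.07537248 -0.25807477] n [-0.4795 -0.066   0.8751] tilt 28.948141231484158 yaw 7.831848754094807 4185
[377.  180.2] 210 c [ 0.6344 -0.0885  0.1312] h 0.0476 len [0.012 0.061] ang from up-slope (to +Y) 174.5
[329.6 187.9] 172 c [0.6205 0.0099 0.1311] h 0.0475 len [0.014 0.047] ang from up-slope (to +Y) 163.3
[282.  195.5] 122 c [0.6073 0.1088 0.1309] h 0.0472 len [0.012 0.032] ang from up-slope (to +Y) 170.0
((326.0, 164.5), (111.13372039794922, 156.01463317871094), 80.53767395019531)
[239.9 122.5]
[393.8  96.9]
[412.1 206.5]
[258.2 232.1]
(434, 153) [ 0.709 -0.23   0.04 ]
(208, 225) [0.561 0.281 0.033]
(439, 218) [ 0.565 -0.243  0.002]
```

View pics/z.png

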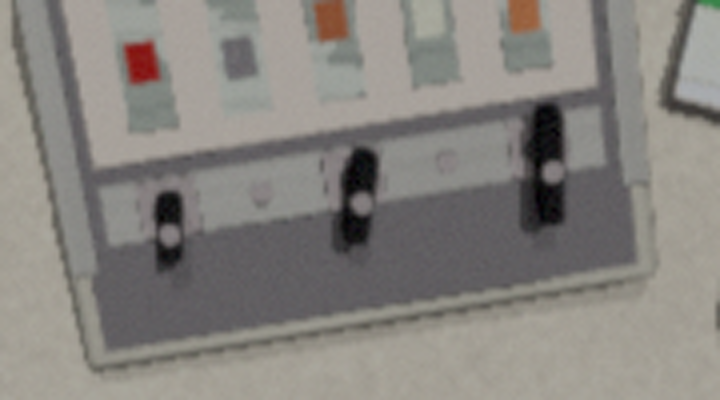

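The close-up confirms it: three black bars, with small on the left (y +100), medium in the middle and large on the right. All are turned slightly clockwise of up-slope, by about 6° (large), 17° (medium) and 10° (small). Next is a helper that works out shifts and turns in tool axes.

```bash
cat > h.py <<'E'
import sys,numpy as np
from scipy.spatial.transform import Rotation as R
from station import ctrl
np.set_printoptions(suppress=True,precision=3)
yaw=np.radians(7.8);t=np.radians(28);Z=R.from_euler('z',yaw)
n=Z.apply([-np.sin(t),0,np.cos(t)]);Y=Z.apply([0,1,0]);U=np.cross(Y,n)
G={k:np.array(c)-.011*n for k,c in dict(large=[.6344,-.0885,.1312],medium=[.6205,.0099,.1311],small=[.6073,.1088,.1309]).items()}
def target(k,deg,out):  # out: grasp point height (m) above grip middle, along n
    a=np.radians(deg);b=np.cos(a)*U-np.sin(a)*Y
    return G[k]+(out+ctrl.pinch_z)*n, R.from_matrix(np.c_[-b,np.cross(n,b),-n])
if __name__=="__main__":
    o=ctrl.get_obs();p=o["ee_pos"];r=R.from_euler('xyz',o["eef_rot"])
    k,deg,out=sys.argv[1],float(sys.argv[2]),float(sys.argv[3])
    tp,tr=target(k,deg,out)
    print("shift first, tool axes, units",r.inv().apply(tp-p)/.03," then turn, units",np.degrees((r.inv()*tr).as_rotvec())/10, "| shift after turn", tr.inv().apply(tp-p)/.03)
    f=R.from_matrix(np.c_[-U,Y,-n])
    print("t",o["time_s"],"q",o["qpos"],"turn(cw)",np.degrees((f.inv()*r).as_rotvec()),"F",r.inv().apply(o["force"]),"M tool",r.inv().apply(o["moment"]),"w",o["grip_width"],o["grip_force"])
E
python3 h.py large 5.5 0.09
```

```text
shift first, tool axes, units [17.474 -7.709  0.695]  then turn, units [ -3.924  -0.328 -15.539] | shift after turn [-11.65   13.1     7.611]
t 0.1 q [-1.243  0.3    1.522 -0.     1.321 -0.067] turn(cw) [ 40.056   5.292 160.632] F [-0.044 -0.017 -0.232] M tool [-0.009  0.003  0.014] w 0.09368972566732164 0.0
```

```bash
python3 -m inch '-0.1 0.97 -0.43 0 0 0 0;-0.1 0.97 -0.43 0 0 0 0;-0.1 0.97 -0.43 0 0 0 0;-0.1 0.97 -0.43 0 0 0 0;-0.1 0.97 -0.43 0 0 0 0;-0.1 0.97 -0.43 0 0 0 0;-0.1 0.97 -0.43 0 0 0 0;-0.1 0.97 -0.43 0 0 0 0;-0.1 0.97 -0.43 0 0 0 0' && python3 -m inch '-0.1 0.97 -0.43 0 0 0 0;-0.1 0.97 -0.43 0 0 0 0;-0.1 0.97 -0.43 0 0 0 0;-0.1 0.97 -0.43 0 0 0 0;-0.1 0.97 -0.43 0 0 0 0;-0.1 0.97 -0.43 0 0 0 0;-0.1 0.97 -0.43 0 0 0 0;-0.1 0.97 -0.43 0 0 0 0;-0.1 0.97 -0.43 0 0 0 0;-0.1 0 0 0 0 0 0' && python3 h.py large 5.5 0.09
```

```text
time_s: 1.23
ee_pos: [0.4092, -0.2989, 0.2052]
eef_rot: [-3.141, 0.0, 0.395]
force: [-0.1, -0.6, 0.5]
grip_width: 0.0427
grip_force: 0.0
time_s: 2.48
ee_pos: [0.6063, -0.0905, 0.2046]
eef_rot: [-3.141, 0.001, 0.397]
force: [-0.5, -0.7, 0.1]
grip_width: 0.0421
grip_force: 0.0
shift first, tool axes, units [-0.019  0.058  0.676]  then turn, units [ -3.928  -0.328 -15.525] | shift after turn [ 0.314 -0.092  0.595]
t 2.475 q [-0.208  0.443  1.328  0.     1.371  0.966] turn(cw) [ 40.098   5.294 160.495] F [-0.702  0.43  -0.09 ] M tool [0.031 0.014 0.015] w 0.04206507062570966 0.0
```

```bash
python3 -m inch '-0.1 0 0 0 -0.231 -0.019 -0.913;-0.1 0 0 0 -0.231 -0.019 -0.913;-0.1 0 0 0 -0.231 -0.019 -0.913;-0.1 0 0 0 -0.231 -0.019 -0.913;-0.1 0 0 0 -0.231 -0.019 -0.913;-0.1 0 0 0 -0.231 -0.019 -0.913;-0.1 0 0 0 -0.231 -0.019 -0.913;-0.1 0 0 0 -0.231 -0.019 -0.913;-0.1 0 0 0 -0.231 -0.019 -0.913' && python3 -m inch '-0.1 0 0 0 -0.231 -0.019 -0.913;-0.1 0 0 0 -0.231 -0.019 -0.913;-0.1 0 0 0 -0.231 -0.019 -0.913;-0.1 0 0 0 -0.231 -0.019 -0.913;-0.1 0 0 0 -0.231 -0.019 -0.913;-0.1 0 0 0 -0.231 -0.019 -0.913;-0.1 0 0 0 -0.231 -0.019 -0.913;-0.1 0 0 0 -0.231 -0.019 -0.913;-0.1 0 0 0 0 0 0;-0.1 0 0 0 0 0 0' && python3 h.py large 5.5 0.09
python3 - <<'E'
from station import camera
import cv2;cv2.imwrite("pics/w1.png",camera("wrist")["img"])
E
```

```text
time_s: 3.6
ee_pos: [0.6051, -0.0926, 0.2053]
eef_rot: [2.907, 0.24, 1.82]
force: [0.5, 0.2, 0.0]
grip_width: 0.0424
grip_force: 0.0
time_s: 4.85
ee_pos: [0.6055, -0.0922, 0.2054]
eef_rot: [3.089, 0.487, -3.122]
force: [-0.2, 0.6, 0.1]
grip_width: 0.0419
grip_force: 0.0
shift first, tool axes, units [ 0.3   -0.037  0.634]  then turn, units [-0.012  0.004 -0.04 ] | shift after turn [ 0.3   -0.037  0.634]
t 4.85 q [-0.298  0.2    1.723  0.28   0.788 -2.056] turn(cw) [ 0.124 -0.036  5.905] F [ 0.152  0.623 -0.121] M tool [-0.03   0.081  0.051] w 0.04186290803280753 0.0
```

View pics/w1.png

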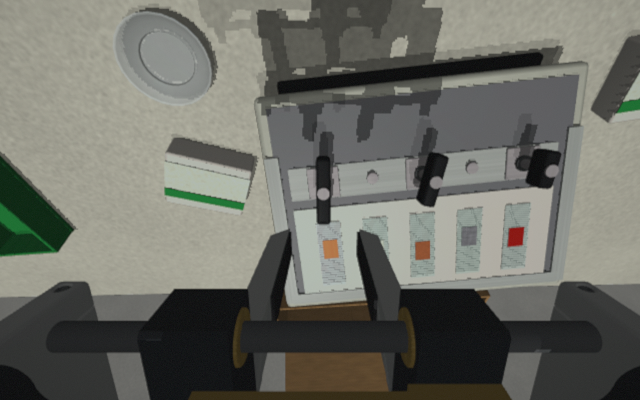

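The large bar at (323,190) sits centred and parallel between the fingers at (290..358). Moving in.

```bash
python3 -m inch '-0.1 0.3 -0.04 0.6 0 0 0;-0.1 0 0 0.7 0 0 0;-0.1 0 0 0.7 0 0 0;-0.1 0 0 0.5 0 0 0;-0.1 0 0 0 0 0 0' && python3 h.py large 5.5 0.004
python3 - <<'E'
from station import camera
import cv2;cv2.imwrite("pics/w2.png",camera("wrist")["img"])
E
```

```text
time_s: 5.52
ee_pos: [0.6326, -0.0883, 0.134]
eef_rot: [3.089, 0.486, -3.118]
force: [-0.9, -0.5, 1.0]
grip_width: 0.0423
grip_force: 0.0
shift first, tool axes, units [-0.008 -0.015  0.971]  then turn, units [-0.003 -0.003 -0.02 ] | shift after turn [-0.008 -0.015  0.971]
t 5.525 q [-0.276  0.341  1.724  0.315  0.649 -2.094] turn(cw) [0.026 0.033 5.7  ] F [ 0.392 -0.456 -1.307] M tool [-0.012  0.067  0.005] w 0.04234717607362148 0.0
```

View pics/w2.png

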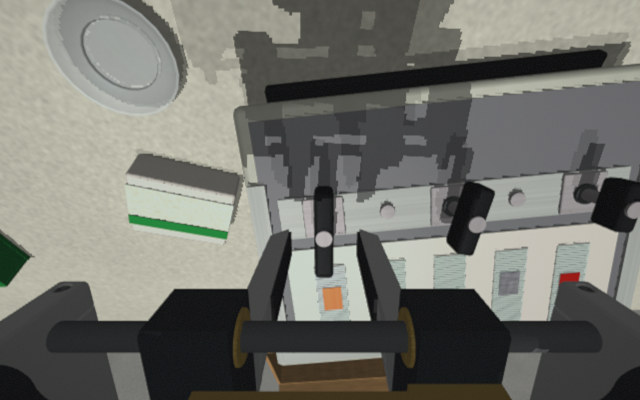

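The bar is centred between the fingers. Going down the last 29 mm and gripping.

```bash
python3 -m inch '-0.1 0 0 0.5 0 0 0;-0.1 0 0 0.47 0 0 0;-0.1 0 0 0 0 0 0;-1 0 0 0 0 0 0;-1 0 0 0 0 0 0;-1 0 0 0 0 0 0;-1 0 0 0 0 0 0;-1 0 0 0 0 0 0' 25 && python3 h.py large 5.5 0.004
```

```text
time_s: 6.58
ee_pos: [0.6464, -0.0866, 0.1096]
eef_rot: [3.09, 0.487, -3.117]
force: [-1.1, 1.4, 2.7]
grip_width: 0.013
grip_force: 25.0
shift first, tool axes, units [ 0.019 -0.009  0.033]  then turn, units [-0.005  0.007 -0.014] | shift after turn [ 0.019 -0.009  0.033]
t 6.575 q [-0.266  0.4    1.706  0.328  0.604 -2.104] turn(cw) [ 0.051 -0.072  5.64 ] F [-0.3    1.558 -2.817] M tool [-0.379  0.035 -0.011] w 0.012997352695111234 24.998618066310883
```

```bash
python3 -m inch '-1 0 0 0.006 0 0 0.9;-1 0 0 0.006 0 0 0.9;-1 0 0 0.006 0 0 0.9;-1 0 0 0.006 0 0 0.9;-1 0 0 0.006 0 0 0.9;-1 0 0 0.006 0 0 0.9;-1 0 0 0.006 0 0 0.9;-1 0 0 0.006 0 0 0.9;-1 0 0 0.006 0 0 0.9;-1 0 0 0.006 0 0 0.9' && python3 h.py large 95.5 0.0025
```

```text
time_s: 7.82
ee_pos: [0.6456, -0.0885, 0.1069]
eef_rot: [2.658, -0.046, 1.614]
force: [-20.2, -14.6, 6.8]
grip_width: 0.0132
grip_force: 25.0
shift first, tool axes, units [0.058 0.049 0.02 ]  then turn, units [-0.013  0.016 -0.045] | shift after turn [0.057 0.049 0.02 ]
t 7.825 q [-0.268  0.404  1.707  0.326  0.603 -0.529] turn(cw) [ 0.233 -0.009 95.948] F [-13.357 -14.94  -16.228] M tool [ 3.139 -2.601 -0.167] w 0.013152243182998808 25.006365180015564
```

```bash
python3 -m inch '-1 -0.03 -0.03 -0.015 0 0 0;-1 0 0 0 0 0 0' && python3 h.py large 95.5 0.0025
```

```text
time_s: 8.07
ee_pos: [0.6453, -0.0888, 0.1069]
eef_rot: [2.656, -0.045, 1.618]
force: [-9.1, -8.7, 0.6]
grip_width: 0.0127
grip_force: 25.0
shift first, tool axes, units [0.064 0.058 0.028]  then turn, units [-0.006  0.012 -0.019] | shift after turn [0.064 0.058 0.028]
t 8.075 q [-0.269  0.403  1.709  0.329  0.602 -0.538] turn(cw) [ 0.138 -0.041 95.688] F [-8.27  -7.986 -5.259] M tool [ 1.643 -1.637  0.014] w 0.012724742495833743 25.008223950862885
```

```bash
python3 -m inch '-1 -0.03 -0.03 -0.01 0 0 0;-1 0 0 0.005 0 0 0.8;-1 0 0 0.005 0 0 0.8;-1 0 0 0 0 0 0' && python3 h.py large 115 0.0025;  python3 -m inch '-1 0 0 0.003 0 0 0.5;-1 0 0 0.003 0 0 0.5;-1 0 0 0 0 0 0' && python3 h.py large 115 0.0025
```

```text
time_s: 8.57
ee_pos: [0.6447, -0.0888, 0.1065]
eef_rot: [2.684, -0.174, 1.367]
force: [-6.0, -4.1, -0.7]
grip_width: 0.0128
grip_force: 25.0
shift first, tool axes, units [0.085 0.06  0.023]  then turn, units [-0.003  0.007  0.322] | shift after turn [0.088 0.055 0.023]
t 8.575 q [-0.27   0.403  1.71   0.332  0.601 -0.26 ] turn(cw) [  0.09   -0.01  111.778] F [-5.231 -4.41  -2.447] M tool [ 0.95  -0.973  0.023] w 0.01283216483112279 25.008831024169922
time_s: 8.95
ee_pos: [0.6445, -0.0887, 0.1061]
eef_rot: [2.718, -0.248, 1.207]
force: [-8.4, -3.0, 0.4]
grip_width: 0.0129
grip_force: 25.0
shift first, tool axes, units [0.096 0.057 0.015]  then turn, units [-0.008  0.007 -0.673] | shift after turn [0.089 0.068 0.015]
t 8.95 q [-0.27   0.403  1.711  0.332  0.601 -0.087] turn(cw) [  0.127   0.032 121.729] F [-5.503 -5.418 -4.397] M tool [ 1.175 -1.164  0.027] w 0.012915179865632955 25.00232756137848
```

```bash
for i in 1; do python3 -m inch '-1 -0.015 -0.015 0 0 0 0.5;-1 0 0 0.003 0 0 0.5' && python3 h.py large 130 0.0025|tail -1; python3 -m inch '-1 0 0 0.003 0 0 0.4;-1 0 0 0 0 0 0.4' && python3 h.py large 115 0.0025|tail -1; done
```

```text
time_s: 9.2
ee_pos: [0.6442, -0.0886, 0.1058]
eef_rot: [2.765, -0.317, 1.038]
force: [-7.2, 0.1, -0.1]
grip_width: 0.0132
grip_force: 25.0
t 9.2 q [-0.27   0.403  1.712  0.334  0.6    0.088] turn(cw) [  0.103   0.036 131.807] F [-3.485 -5.445 -3.252] M tool [ 1.037 -0.83  -0.111] w 0.01319102488396689 25.00147193670273
time_s: 9.45
ee_pos: [0.644, -0.0884, 0.1056]
eef_rot: [2.813, -0.365, 0.9]
force: [-6.6, 1.2, -0.1]
grip_width: 0.0127
grip_force: 25.0
t 9.45 q [-0.27   0.403  1.712  0.334  0.601  0.227] turn(cw) [  0.137   0.072 139.772] F [-3.009 -5.266 -2.906] M tool [ 1.211 -0.881 -0.126] w 0.012704912501888209 25.001837611198425
```

```bash
for i in 1; do python3 -m inch '-1 0 0 0.003 0 0 0.4;-1 0 0 0 0 0 0.4' && python3 h.py large 130 0.0025|tail -1; python3 -m inch '-1 0 0 0.003 0 0 0.4;-1 0 0 0 0 0 0.4' && python3 h.py large 115 0.0025|tail -1; done
```

```text
time_s: 9.7
ee_pos: [0.6439, -0.0882, 0.1054]
eef_rot: [2.867, -0.407, 0.756]
force: [-8.8, 2.1, 0.5]
grip_width: 0.0126
grip_force: 25.0
t 9.7 q [-0.27   0.403  1.712  0.334  0.601  0.366] turn(cw) [  0.168   0.106 147.772] F [-4.329 -6.632 -4.363] M tool [ 1.39  -1.036 -0.113] w 0.01258550491129794 25.00218093395233
time_s: 9.95
ee_pos: [0.6438, -0.0879, 0.1051]
eef_rot: [2.929, -0.44, 0.607]
force: [-8.5, 3.0, 0.2]
grip_width: 0.0128
grip_force: 25.0
t 9.95 q [-0.27   0.403  1.712  0.334  0.601  0.506] turn(cw) [  0.208   0.139 155.768] F [-4.69  -6.654 -3.974] M tool [ 1.466 -1.048 -0.241] w 0.012795269997051523 25.04269301891327
```

```bash
for i in 1; do python3 -m inch '-1 0 0 0 0 0 0.3' && python3 h.py large 130 0.0025|tail -1; python3 -m inch '-1 0 0 0 0 0 0.3' && python3 h.py large 115 0.0025|tail -1; done
python3 - <<'E'
from station import camera
import cv2;cv2.imwrite("pics/w3.png",camera("wrist")["img"])
E
```

```text
time_s: 10.07
ee_pos: [0.6438, -0.0879, 0.1052]
eef_rot: [2.953, -0.45, 0.551]
force: [-9.7, 2.8, 0.4]
grip_width: 0.0132
grip_force: 25.9
t 10.075 q [-0.27   0.403  1.712  0.334  0.601  0.558] turn(cw) [  0.215   0.126 158.716] F [-5.942 -6.74  -4.662] M tool [ 1.359 -1.186 -0.465] w 0.01317157501064349 25.937824845314026
time_s: 10.2
ee_pos: [0.6438, -0.0879, 0.1051]
eef_rot: [2.978, -0.459, 0.495]
force: [-6.5, 5.3, 1.0]
grip_width: 0.0135
grip_force: 26.5
t 10.2 q [-0.27   0.403  1.712  0.334  0.601  0.61 ] turn(cw) [  0.23    0.113 161.676] F [-2.443 -7.271 -3.573] M tool [ 1.467 -0.67  -0.53 ] w 0.013513108027779138 26.451194363180548
```

View pics/w3.png

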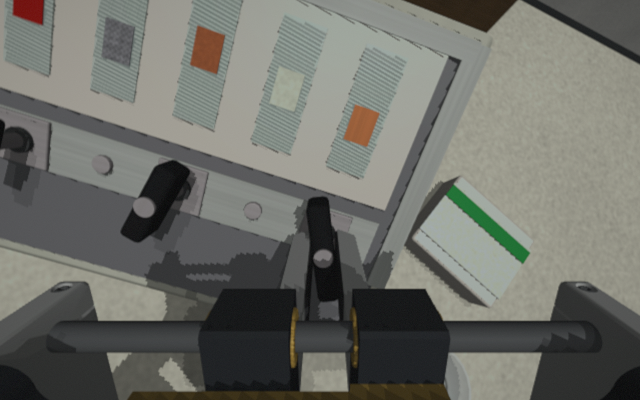

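Moment climbed from the steady 0.11 to 0.53 N m while the bar no longer followed (slightly askew between the fingers at (320,250)). The large knob is home at about 155°. Its axis lies about 4 mm further down-slope than I estimated, so I'll correct all three. Releasing, backing off and checking.

```bash
python3 -m inch '-0.1 0 0 0 0 0 0;-0.1 0 0 0 0 0 0;-0.1 0 0 0 0 0 0;-0.1 0 0 -0.5 0 0 0;-0.1 0 0 -1 0 0 0;-0.1 0 0 -1 0 0 0;-0.1 0 0 -0.4 0 0 0;-0.1 0 0 0 0 0 0' && sed -i 's/^G=.*$/&\nG={k:g-.004*U for k,g in G.items()}/' h.py && python3 h.py medium 16.7 0.09
cat > top.py <<'E'
import cv2,sys,numpy as np
from station import camera
from h import *
for cam in sys.argv[1:]:
    c=camera(cam);K=c["intrinsics"];V=c["view"];im=c["img"].copy()
    I=np.linalg.inv(V);cv2.imwrite("pics/last_%s.png"%cam,im)
    for k,L in(("large",31),("medium",24),("small",17)):
        g=G[k]+.004*U+.011*n; q=V[:3,:3]@g+V[:3,3];px=(K@q/q[2])[:2]
        m=(im.max(2)<55).astype(np.uint8);x,y=px.astype(int);s=int(K[0,0]*.05/q[2])
        w=np.zeros_like(m);cv2.circle(w,(x,y),s,1,-1);N,l,st,ce=cv2.connectedComponentsWithStats(m*w)
        i=1+np.argmax(st[1:,4]);v,u=np.nonzero(l==i)
        d=np.c_[(u-K[0,2])/K[0,0],(v-K[1,2])/K[1,1],np.ones(len(u))]@I[:3,:3].T;o=I[:3,3]
        X=o+d*((g-o)@n/(d@n))[:,None];e=np.c_[X@U,X@Y].astype(np.float32)
        r=cv2.minAreaRect(e*1000);ev,ex=np.linalg.eigh(np.cov(e.T))
        print(cam,k,px.round(),len(u),"size mm",np.round(r[1],1),"cw deg mod180",round(np.degrees(np.arctan2(-ex[1,1],ex[0,1]))%180,1))
E
python3 top.py top
```

```text
time_s: 11.25
ee_pos: [0.6047, -0.0943, 0.184]
eef_rot: [2.973, -0.463, 0.496]
force: [0.2, -0.4, -0.7]
grip_width: 0.0426
grip_force: 0.0
shift first, tool axes, units [ 0.98  -3.226  0.011]  then turn, units [  0.017   0.013 -14.494] | shift after turn [1.051 3.203 0.017]
t 11.25 q [-0.303  0.222  1.749  0.299  0.741  0.634] turn(cw) [ -0.163  -0.17  161.644] F [-0.301  0.347  0.652] M tool [ 0.095 -0.218  0.017] w 0.04262910074840392 0.0
top large [377. 181.] 121 size mm [40.2 21. ] cw deg mod180 154.7
top medium [330. 189.] 129 size mm [14.6 54.8] cw deg mod180 15.2
top small [282. 197.] 44 size mm [10.2 15.2] cw deg mod180 16.0
```

The large knob shows 154.7° after release, so it stayed home. On to the medium one.

```bash
python3 -m inch '-0.1 0.245 -0.81 0 0 0 0;-0.1 0.245 -0.81 0 0 0 0;-0.1 0.245 -0.81 0 0 0 0;-0.1 0.245 -0.8 0 0 0 0;-0.1 0 0 0 0 0 -0.97;-0.1 0 0 0 0 0 -0.97;-0.1 0 0 0 0 0 -0.97;-0.1 0 0 0 0 0 -0.97;-0.1 0 0 0 0 0 -0.97' && python3 -m inch '-0.1 0 0 0 0 0 -0.97;-0.1 0 0 0 0 0 -0.97;-0.1 0 0 0 0 0 -0.97;-0.1 0 0 0 0 0 -0.97;-0.1 0 0 0 0 0 -0.97;-0.1 0 0 0 0 0 -0.97;-0.1 0 0 0 0 0 -0.97;-0.1 0 0 0 0 0 -0.97;-0.1 0 0 0 0 0 -0.97;-0.1 0 0 0 0 0 -0.97' && python3 -m inch '-0.1 0 0 0.8 0 0 0;-0.1 0 0 0.8 0 0 0;-0.1 0 0 0 0 0 0' && python3 h.py medium 16.2 0.004
python3 - <<'E'
from station import camera
import cv2;cv2.imwrite("pics/w4.png",camera("wrist")["img"])
E
```

```text
time_s: 12.42
ee_pos: [0.5886, 0.0061, 0.1805]
eef_rot: [2.687, -0.182, 1.351]
force: [0.0, -0.1, 0.0]
grip_width: 0.0425
grip_force: 0.0
time_s: 13.68
ee_pos: [0.5886, 0.0061, 0.1804]
eef_rot: [2.998, 0.468, 2.967]
force: [-0.4, -0.1, -0.8]
grip_width: 0.0429
grip_force: 0.0
time_s: 14.05
ee_pos: [0.6104, 0.0092, 0.1368]
eef_rot: [2.996, 0.465, 2.961]
force: [0.0, -0.3, -0.0]
grip_width: 0.0424
grip_force: 0.0
shift first, tool axes, units [-0.08   0.001  1.186]  then turn, units [-0.005 -0.019  0.004] | shift after turn [-0.076 -0.     1.186]
t 14.05 q [-0.092  0.27   1.81   0.189  0.596 -1.648] turn(cw) [ 0.023  0.195 16.16 ] F [-0.048 -0.249  0.005] M tool [0.043 0.081 0.038] w 0.04240355165958559 0.0
```

View pics/w4.png

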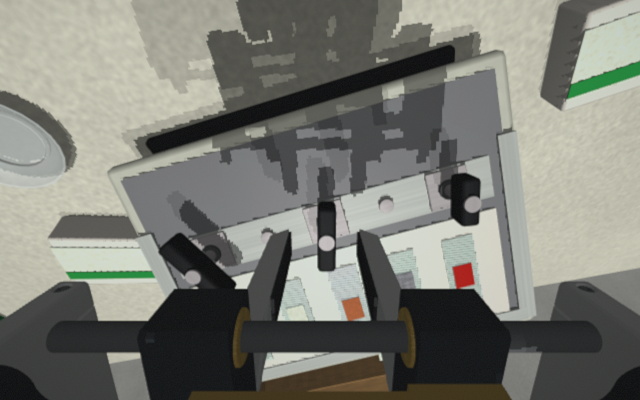

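The medium bar at (327,237) is parallel to the fingers, about 2 mm to the right of centre. Correcting, going in and gripping.

```bash
python3 -m inch '-0.1 -0.08 0.06 0.6 0 0 0;-0.1 0 0 0.58 0 0 0;-0.1 0 0 0 0 0 0;-1 0 0 0 0 0 0;-1 0 0 0 0 0 0;-1 0 0 0 0 0 0;-1 0 0 0 0 0 0;-1 0 0 0 0 0 0' 25 && python3 h.py medium 16.2 0.004; python3 -m inch '-1 0 0 0.005 0 0 0.9;-1 0 0 0.005 0 0 0.9;-1 0 0 0.005 0 0 0.9;-1 0 0 0 0 0 0' && python3 h.py medium 43.2 0.0035
```

```text
time_s: 15.1
ee_pos: [0.63, 0.0123, 0.11]
eef_rot: [2.995, 0.469, 2.961]
force: [-3.5, -3.1, 4.2]
grip_width: 0.0131
grip_force: 25.0
shift first, tool axes, units [ 0.075 -0.061  0.087]  then turn, units [-0.005  0.01   0.005] | shift after turn [ 0.074 -0.061  0.087]
t 15.1 q [-0.082  0.347  1.781  0.196  0.542 -1.651] turn(cw) [ 0.059 -0.09  16.149] F [ 0.662 -2.873 -5.568] M tool [0.335 0.149 0.001] w 0.013137050633044432 25.00062346458435
time_s: 15.6
ee_pos: [0.6302, 0.0123, 0.1095]
eef_rot: [2.793, 0.352, 2.463]
force: [-4.2, -3.4, 5.1]
grip_width: 0.0127
grip_force: 25.0
shift first, tool axes, units [ 0.04  -0.085  0.086]  then turn, units [-0.     0.011  0.01 ] | shift after turn [ 0.04  -0.086  0.086]
t 15.6 q [-0.082  0.348  1.781  0.197  0.541 -1.181] turn(cw) [ 0.043 -0.101 43.103] F [-0.749 -3.183 -6.681] M tool [ 0.647 -0.095  0.161] w 0.01274344540337386 25.00736564397812
```

```bash
python3 -m inch '-1 0 -0.02 0.003 0 0 0.9;-1 0 0 0.005 0 0 0.9;-1 0 0 0.005 0 0 0.9;-1 0 0 0.005 0 0 0.9;-1 0 0 0 0 0 0' && python3 h.py medium 79.2 0.0025; python3 -m inch '-1 0 0 0.005 0 0 0.9;-1 0 0 0.005 0 0 0.9;-1 0 0 0 0 0 0' && python3 h.py medium 97.2 0.002
```

```text
time_s: 16.23
ee_pos: [0.6303, 0.0121, 0.1089]
eef_rot: [2.659, 0.091, 1.877]
force: [-1.8, -0.6, 4.4]
grip_width: 0.0129
grip_force: 25.0
shift first, tool axes, units [-0.013 -0.086  0.1  ]  then turn, units [0.009 0.008 0.027] | shift after turn [-0.014 -0.086  0.101]
t 16.225 q [-0.082  0.349  1.781  0.198  0.539 -0.557] turn(cw) [-0.021 -0.125 78.928] F [-0.458  0.338 -4.718] M tool [-0.077 -0.035  0.105] w 0.012948188687470007 25.006917715072632
time_s: 16.6
ee_pos: [0.6304, 0.0121, 0.1086]
eef_rot: [2.654, -0.056, 1.6]
force: [-1.7, -0.2, 5.2]
grip_width: 0.013
grip_force: 25.0
shift first, tool axes, units [-0.038 -0.075  0.107]  then turn, units [0.01  0.005 0.029] | shift after turn [-0.039 -0.075  0.107]
t 16.6 q [-0.082  0.35   1.781  0.198  0.539 -0.244] turn(cw) [-0.035 -0.121 96.905] F [ 0.129  0.918 -5.38 ] M tool [-0.001 -0.092  0.045] w 0.01297968755411682 25.006755888462067
```

```bash
python3 -m inch '-1 0 0 0.004 0 0 0.8;-1 0 0 0.004 0 0 0.8' && python3 h.py medium 113.2 0.0025|tail -1; python3 -m inch '-1 0 0 0.003 0 0 0.5;-1 0 0 0.003 0 0 0.5' >/dev/null && python3 h.py medium 97.2 0.002|tail -1;python3 -m inch '-1 0 0 0.003 0 0 0.4;-1 0 0 0.003 0 0 0.4' >/dev/null && python3 h.py medium 97.2 0.002|tail -1
```

```text
time_s: 16.85
ee_pos: [0.6305, 0.0122, 0.1084]
eef_rot: [2.685, -0.184, 1.348]
force: [-2.6, -1.1, 4.9]
grip_width: 0.0129
grip_force: 25.0
t 16.85 q [-0.082  0.35   1.781  0.198  0.539  0.038] turn(cw) [ -0.047  -0.115 113.014] F [-0.686  0.208 -5.551] M tool [ 0.019 -0.052 -0.107] w 0.012897504047259374 25.006893575191498
t 17.1 q [-0.082  0.351  1.781  0.198  0.538  0.21 ] turn(cw) [ -0.052  -0.114 122.902] F [ 0.77  -0.199 -7.125] M tool [ 0.07  -0.155 -0.414] w 0.01296831875848793 25.371507704257965
t 17.35 q [-0.082  0.351  1.781  0.198  0.538  0.349] turn(cw) [ -0.072  -0.116 130.826] F [ 2.46  -2.204 -7.963] M tool [ 0.331  0.298 -0.623] w 0.01454429979814185 28.22245960123837
```

Moment is 0.62 N m and the pads are being wedged apart, so the medium knob's stop is at about 120°. Releasing and backing off.

```bash
python3 -m inch '-0.1 0 0 0 0 0 0;-0.1 0 0 0 0 0 0;-0.1 0 0 0 0 0 0;-0.1 0 0 -0.5 0 0 0;-0.1 0 0 -1 0 0 0;-0.1 0 0 -1 0 0 0;-0.1 0 0 -0.4 0 0 0;-0.1 0 0 0 0 0 0' && python3 h.py small 10 0.09; python3 top.py top wrist
```

```text
time_s: 18.35
ee_pos: [0.59, 0.0066, 0.1853]
eef_rot: [2.758, -0.314, 1.05]
force: [0.7, -0.3, -0.4]
grip_width: 0.0423
grip_force: 0.0
shift first, tool axes, units [ 2.436 -2.223  0.076]  then turn, units [  0.012   0.014 -12.113] | shift after turn [0.643 3.235 0.08 ]
t 18.35 q [-0.101  0.161  1.82   0.173  0.689  0.373] turn(cw) [ -0.112  -0.159 131.129] F [-0.112  0.531  0.664] M tool [ 0.129 -0.149 -0.084] w 0.04231248168038582 0.0
top large [377. 181.] 534 size mm [79.4 47.3] cw deg mod180 125.8
top medium [330. 189.] 436 size mm [71.1 62.9] cw deg mod180 133.6
top small [282. 197.] 44 size mm [10.2 15.2] cw deg mod180 16.0
wrist large [397. 287.] 3093 size mm [ 75.2 105.7] cw deg mod180 72.3
wrist medium [325. 210.] 781 size mm [36.9 31.8] cw deg mod180 69.2
wrist small [241. 118.] 691 size mm [15.5 41.7] cw deg mod180 8.0
```

View pics/last_wrist.png

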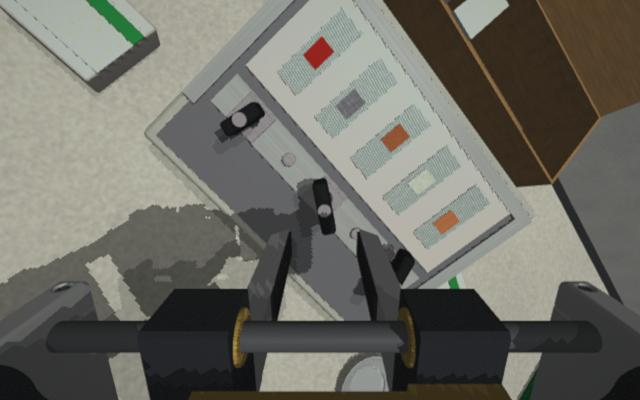

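The medium bar at (322,207) is about 8° behind the fingers, at roughly 122°. The small one is at (241,118). Moving to it.

```bash
python3 -m inch '-0.1 0.625 -0.55 0.02 0 0 0;-0.1 0.625 -0.55 0.02 0 0 0;-0.1 0.625 -0.55 0.02 0 0 0;-0.1 0.625 -0.55 0.02 0 0 0;-0.1 0 0 0 0 0 -0.93;-0.1 0 0 0 0 0 -0.93;-0.1 0 0 0 0 0 -0.93;-0.1 0 0 0 0 0 -0.93;-0.1 0 0 0 0 0 -0.93' && python3 -m inch '-0.1 0 0 0 0 0 -0.93;-0.1 0 0 0 0 0 -0.93;-0.1 0 0 0 0 0 -0.93;-0.1 0 0 0 0 0 -0.93;-0.1 0 0 0 0 0 -0.93;-0.1 0 0 0 0 0 -0.93;-0.1 0 0 0 0 0 -0.93;-0.1 0 0 0 0 0 -0.93' && python3 -m inch '-0.1 0 0 0.8 0 0 0;-0.1 0 0 0.8 0 0 0;-0.1 0 0 0 0 0 0;-0.1 0 0 0 0 0 0' && python3 h.py small 10 0.004
python3 top.py wrist
```

```text
time_s: 19.58
ee_pos: [0.5771, 0.1059, 0.1808]
eef_rot: [2.656, 0.047, 1.794]
force: [0.4, -0.9, 0.6]
grip_width: 0.0419
grip_force: 0.0
time_s: 20.58
ee_pos: [0.5771, 0.1058, 0.1808]
eef_rot: [3.051, 0.48, 3.082]
force: [-0.0, -0.4, 0.7]
grip_width: 0.0428
grip_force: 0.0
time_s: 21.08
ee_pos: [0.5995, 0.1088, 0.1399]
eef_rot: [3.048, 0.481, 3.076]
force: [-0.7, 0.4, -0.1]
grip_width: 0.0425
grip_force: 0.0
shift first, tool axes, units [ 0.041 -0.042  1.247]  then turn, units [-0.005  0.004 -0.024] | shift after turn [ 0.04  -0.043  1.247]
t 21.075 q [ 0.116  0.26   1.816  0.016  0.577 -1.424] turn(cw) [ 0.051 -0.037 10.244] F [ 0.641  0.406 -0.237] M tool [ 0.023  0.08  -0.017] w 0.04245581213090965 0.0
wrist large [ 54. 283.] 2507 size mm [62.3 41.3] cw deg mod180 133.5
wrist medium [185. 261.] 2859 size mm [76.2 36.1] cw deg mod180 82.9
wrist small [324. 238.] 525 size mm [ 8.  50.7] cw deg mod180 23.2
```

View pics/last_wrist.png

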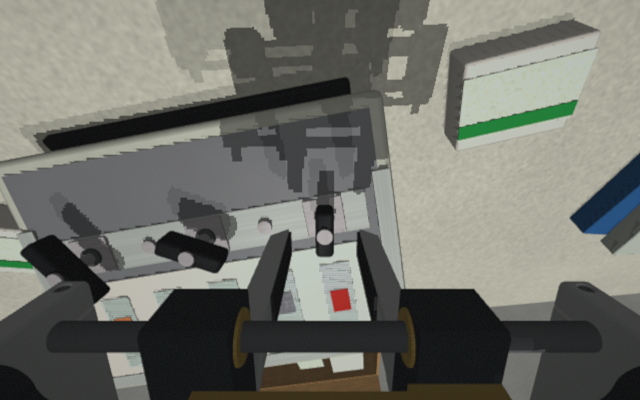

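The small bar at (325,230) is centred and parallel. Going in and gripping, then the first part of the turn.

```bash
python3 -m inch '-0.1 0 0.01 0.6 0 0 0;-0.1 0 0 0.63 0 0 0;-0.1 0 0 0 0 0 0;-1 0 0 0 0 0 0;-1 0 0 0 0 0 0;-1 0 0 0 0 0 0;-1 0 0 0 0 0 0;-1 0 0 0 0 0 0' 25 && python3 h.py small 10 0.004; python3 -m inch '-1 0 0 0.005 0 0 0.9;-1 0 0 0.005 0 0 0.9;-1 0 0 0.005 0 0 0.9;-1 0 0 0.005 0 0 0.9;-1 0 0 0 0 0 0' && python3 h.py small 46 0.0035
```

```text
time_s: 22.12
ee_pos: [0.6169, 0.1115, 0.1077]
eef_rot: [3.048, 0.482, 3.076]
force: [-3.3, 0.6, 4.2]
grip_width: 0.0128
grip_force: 25.0
shift first, tool axes, units [ 0.052 -0.056  0.022]  then turn, units [-0.004  0.01  -0.024] | shift after turn [ 0.053 -0.056  0.022]
t 22.125 q [ 0.117  0.342  1.794  0.017  0.515 -1.423] turn(cw) [ 0.044 -0.095 10.239] F [ 1.056  0.89  -5.182] M tool [-0.213  0.166 -0.048] w 0.012751051921823558 24.992830753326416
time_s: 22.75
ee_pos: [0.6173, 0.1116, 0.1071]
eef_rot: [2.774, 0.333, 2.409]
force: [-2.5, 2.9, 5.3]
grip_width: 0.0129
grip_force: 25.0
shift first, tool axes, units [ 0.009 -0.079  0.016]  then turn, units [ 0.004  0.01  -0.02 ] | shift after turn [ 0.009 -0.079  0.017]
t 22.75 q [ 0.117  0.344  1.794  0.017  0.514 -0.796] turn(cw) [ 0.003 -0.109 46.204] F [ 1.904  2.721 -5.653] M tool [-0.411  0.383  0.141] w 0.012862931894194185 25.01156598329544
```

```bash
python3 -m inch '-1 0.01 0.015 0.002 0 0 0.9;-1 0 0 0.005 0 0 0.9;-1 0 0 0.005 0 0 0.9;-1 0 0 0.005 0 0 0.9;-1 0 0 0.005 0 0 0.9;-1 0 0 0.005 0 0 0.9' && python3 h.py small 100 0.0025; python3 -m inch '-1 0 0 0.003 0 0 0.7;-1 0 0 0.003 0 0 0.7' >/dev/null&& python3 h.py small 114 0.002|tail -1; python3 -m inch '-1 0 0 0.003 0 0 0.4;-1 0 0 0.003 0 0 0.4' >/dev/null && python3 h.py small 97.2 0.002|tail -1
```

```text
time_s: 23.5
ee_pos: [0.6178, 0.1118, 0.1064]
eef_rot: [2.658, -0.083, 1.548]
force: [-0.2, -0.3, 4.1]
grip_width: 0.0129
grip_force: 25.0
shift first, tool axes, units [-0.064 -0.059  0.021]  then turn, units [ 0.012  0.005 -0.029] | shift after turn [-0.064 -0.059  0.021]
t 23.5 q [0.118 0.346 1.792 0.015 0.513 0.15 ] turn(cw) [ -0.039  -0.143 100.288] F [ 0.053  1.708 -3.723] M tool [-0.105 -0.053 -0.075] w 0.012873221083362278 24.99119997024536
t 23.75 q [0.118 0.346 1.792 0.015 0.512 0.393] turn(cw) [ -0.07  -0.15 114.22] F [-0.324  1.594 -3.083] M tool [-0.255 -0.032 -0.12 ] w 0.012859653084516198 24.99153435230255
t 24.0 q [0.118 0.347 1.792 0.015 0.512 0.531] turn(cw) [ -0.078  -0.146 122.125] F [ 0.764  2.516 -3.429] M tool [-0.214 -0.038 -0.146] w 0.013058189243289884 24.992293417453766
```

```bash
python3 -m inch '-1 0 0 0.003 0 0 0.4;-1 0 0 0.003 0 0 0.4' >/dev/null&& python3 h.py small 114 0.002|tail -1; python3 -m inch '-1 0 0 0.003 0 0 0.4;-1 0 0 0.003 0 0 0.4' >/dev/null && python3 h.py small 97.2 0.002|tail -1
```

```text
t 24.25 q [0.117 0.347 1.792 0.015 0.512 0.671] turn(cw) [ -0.093  -0.152 130.127] F [ 0.39   1.826 -3.865] M tool [-0.206 -0.079 -0.142] w 0.012819282165258591 24.99231666326523
t 24.5 q [0.117 0.348 1.792 0.015 0.511 0.81 ] turn(cw) [ -0.106  -0.149 138.124] F [ 0.868  1.853 -4.306] M tool [-0.136  0.022 -0.151] w 0.012586974420963825 24.99764174222946
```

```bash
python3 -m inch '-1 0 0 0.003 0 0 0.4;-1 0 0 0.003 0 0 0.4' >/dev/null&& python3 h.py small 114 0.002|tail -1; python3 -m inch '-1 0 0 0.003 0 0 0.4' >/dev/null && python3 h.py small 97.2 0.002|tail -1;  python3 -m inch '-1 0 0 0.003 0 0 0.4' >/dev/null && python3 h.py small 97.2 0.002|tail -1
```

```text
t 24.75 q [0.118 0.348 1.792 0.015 0.511 0.949] turn(cw) [ -0.119  -0.161 146.065] F [-0.887  2.24  -7.157] M tool [-0.315 -0.199 -0.642] w 0.013936084623278376 27.603378044441342
t 24.875 q [0.118 0.348 1.792 0.015 0.511 1.019] turn(cw) [ -0.146  -0.16  150.051] F [-2.65   1.823 -7.499] M tool [-0.391 -0.717 -0.701] w 0.014975974274629005 28.491550236940384
t 25.0 q [0.118 0.348 1.791 0.015 0.511 1.089] turn(cw) [ -0.176  -0.161 154.05 ] F [ 1.484 -0.622 -7.406] M tool [ 0.136  0.137 -0.783] w 0.016296878121151263 30.56922420859337
```

Moment rose from 0.15 to 0.78 N m with the bar held, so the small knob is home at about 142°. Releasing, retreating and checking all three.

```bash
python3 -m inch '-0.1 0 0 0 0 0 0;-0.1 0 0 0 0 0 0;-0.1 0 0 0 0 0 0;-0.1 0 0 -0.5 0 0 0;-0.1 0 0 -1 0 0 0;-0.1 0 0 -1 0 0 0;-0.1 0 0 -1 0 0 0;-0.1 0 0 -1 0 0 0;-0.1 0 0 -1 0 0 0;-0.1 0 0 -1 0 0 0' && python3 -m inch '-0.1 0 0 -1 0 0 0;-0.1 0 0 -1 0 0 0;-0.1 0 0 -1 0 0 0;-0.1 0 0 0 0 0 0'; python3 top.py top scene
python3 - <<'E'
import cv2
a=cv2.imread("pics/last_top.png")[120:250,170:470];b=cv2.imread("pics/last_scene.png")[160:290,170:470]
cv2.imwrite("pics/fin.png",cv2.resize(cv2.vconcat([a,b]),None,fx=2.3,fy=2.3,interpolation=2))
E
```

```text
time_s: 26.25
ee_pos: [0.5261, 0.0997, 0.2789]
eef_rot: [2.912, -0.438, 0.637]
force: [0.3, -0.2, -0.4]
grip_width: 0.0422
grip_force: 0.0
time_s: 26.75
ee_pos: [0.4847, 0.0941, 0.3592]
eef_rot: [2.91, -0.441, 0.638]
force: [0.0, 0.9, -0.6]
grip_width: 0.0421
grip_force: 0.0
top large [377. 181.] 109 size mm [30.3 21.1] cw deg mod180 123.9
top medium [330. 189.] 168 size mm [48.1 23.7] cw deg mod180 126.0
top small [282. 197.] 105 size mm [36.9 20.2] cw deg mod180 149.1
scene large [270. 200.] 206 size mm [117.5  32.1] cw deg mod180 169.6
scene medium [313. 195.] 218 size mm [42.8 89.4] cw deg mod180 176.0
scene small [355. 191.] 154 size mm [29.6 95.9] cw deg mod180 5.3
```

View pics/fin.png

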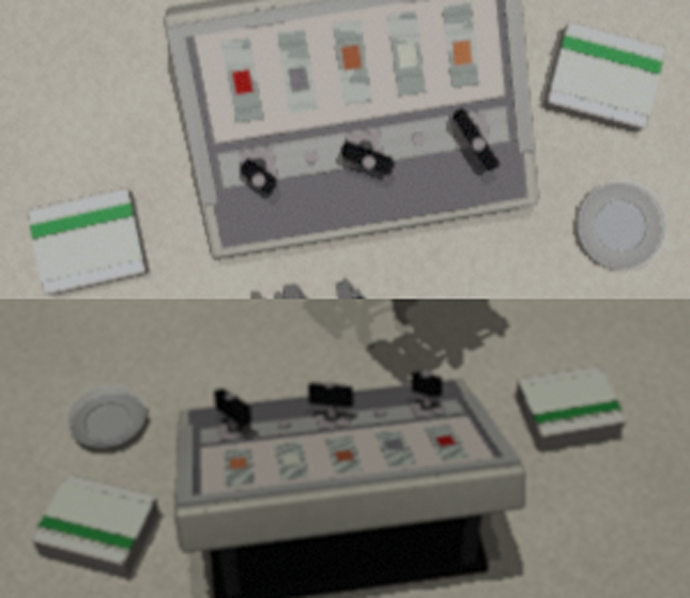

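The picture shows all three bars turned and the boxes and dish where they were. One precise angle check by depth, using the same method as at the start.

Run:
```python
from station import camera
from h import *
import cv2
c=camera("top");d=c["range_z"];K=c["intrinsics"];I=np.linalg.inv(c["view"])
v,u=np.mgrid[:400,:640]
P=np.stack([(u-K[0,2])*d/K[0,0],(v-K[1,2])*d/K[1,1],d],-1)@I[:3,:3].T+I[:3,3]
for k,L in(("large",.035),("medium",.028),("small",.022)):
    D=P-(G[k]+.003*U);h=D@n;x=D@U;y=D@Y
    m=(h>0.0)&(np.hypot(x,y)<L)&(d>0);t=m&(h>np.percentile(h[m],90)-.008)
    e=np.c_[x[t],y[t]];w,E=np.linalg.eigh(np.cov(e.T))
    print(k,t.sum(),"top h",h[t].max(),"len",np.ptp(e@E,axis=0),"cw",np.degrees(np.arctan2(-E[1,1],E[0,1]))%180)
for q in [(434,153),(208,225),(439,218)]:print(q,P[q[1],q[0]].round(3))
```

```text
large 177 top h 0.01606797411626952 len [0.013 0.061] cw 155.37661071568007
medium 157 top h 0.41091926019609293 len [0.016 0.028] cw 31.56738532031119
small 1153 top h 0.5772245409925248 len [0.042 0.043] cw 97.91871996471743
(434, 153) [ 0.71  -0.231  0.036]
(208, 225) [0.561 0.28  0.036]
(439, 218) [ 0.565 -0.242  0.005]
```

```bash
python3 -c "
from station import ticket
print(ticket.hand_in())"
```

```text
the job is handed in; nothing more can be done
None
```

I turned all three knobs clockwise to their end stops in the order asked (large about 155°, medium about 121°, small about 142°), left the slide boxes and dish where they were, and handed the job in at about 27 s; the hand-in gave no verdict.

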